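Fit the third leg of a plant stool

ROBOT

A 6-joint arm with a two-finger parallel gripper is mounted at the origin on the work surface. World frame = base frame: x ahead of the robot, y to its left, z up, the work surface at z = 0. Lengths are in mm, angles in rad, forces in N, time in s.
With the tool pointing down it reaches from about 350 to 925 mm from the base axis. Payload 6.4 kg.
Tool frame: the origin (TCP) lies midway between the tips of the shut fingers; the grasp point (between the pads) lies 19 mm behind it; z points along the fingers, y is the line along which they close (so a half turn about z gives the same grasp; the last joint's range is limited). The gripper opens to 94 mm and grips with 3 to 60 N. Pads are 16 mm wide; open, the fingers measure 119 mm over their backs; the gripper's body (75 mm by 177 mm) begins 78 mm behind the grasp point.
Start: joints at [1.109, 0.245, 1.558, -0, 1.339, -0.174], TCP at [184.495, 623.278, 205.455] pointing down, gripper open.
Joint ranges: [-3.13, 3.13], [-1.02, 2.26], [0.13, 2.54], [-0.95, 4.09], [0.21, 2.88], [-2.74, 2.74]. Speed limits (rad/s): [2.57, 2.57, 3.14, 3.14, 3.14, 3.14].

INTERFACE

Orientations are given as [roll, pitch, yaw] about the fixed x, y, z axes, in that order (R = Rz(yaw) Ry(pitch) Rx(roll)).
In Python, from bench import * gives the robot as it stands.
- The arm moves only by the tool apply_moves, never from a script. Its argument "moves" is text: rows parted by semicolons, each of 5 numbers parted by spaces: the opening, from 0 (shut) to 1 (fully open), then the shift along the tool's x, y, z in cm, then the turn about the tool's z in degrees. A call has 1 to 12 rows; each row shifts and turns the commanded pose from where the row before left it, along the tool's axes as they then stand; what a row does not reach is not made up. A row lasts 1/12 s, in which the tool goes at most 41.7 mm and 7.16 degrees, less where a joint would pass 70% of its speed; a pose out of reach is approached as far as the arm can. A call is refused whole if a number of a shift passes 4.17 or a number of a turn 7.16, either way. A call with a gripper value outside its range is refused whole. The fingers move at their own pace and stop on an object; the grip force is fixed at half the most. Time passes only in rows, so rows that do not move let the fingers close. It gives the time, the measured TCP pose, the force, the opening and the grip force at its end, in the units of the state.
- get_obs(): the state, without advancing time (a new reading comes with each control period).
- read_camera(name): name is "side" or "top"; returns (picture, depth): 384x512x3 uint8, red, green, blue; 384x512 float32, mm along the optical axis (not along the pixel's ray), 0 where there is no reading.
- calibration(name): a dict with "vfov" (degrees; the focal length in pixels is half the picture's height over the tangent of half this angle, whatever the lens; pixels are square), "cx", "cy" (the principal point, pixels), "pose" (4x4, takes a point from camera to world coordinates). Camera axes: x right, y down, z forward; pixel columns grow to the right and rows downward; lengths in mm; the calibration is good to about 2 mm. A picture is of the moment at which its call begins. calibration takes no time and is no camera call.
- sign_off(): hands the job in; it is judged then, once.
The state is a dict: "time": time; "q": joint angles; "joint_velocities": joint speeds; "tau": joint torques, N m; "tcp_pos": TCP position; "eef_rot": TCP orientation; "ft_force": force on the tool from outside, world axes, zero at the start; "ft_torque": the same for the moment, N m; "gripper_width": finger opening in mm; "finger_force": force on a finger pad.
Only numpy, scipy, OpenCV 4.12 (cv2) and the standard library are available. Lean on these libraries where they do the work, as an engineer would, in place of code of your own. Each camera call takes 0.05 s, during which the arm holds its last target. There are 200 camera calls.

TASK

One leg of the small birch stool, which lies upside down, is still out: take it from the caddy, set its tapered end in the empty socket by hand, only so snug that it stands by itself with its shoulder still off the seat, and let go. Then use the wooden pounder as a mallet and knock the leg home with light taps on its end, lifting the pounder clear in between, until the shoulder sits fully down on the seat and a last firm tap no longer moves it. Stand the pounder back upright on the bare worktop, with the stool still lying where it was and everything else left alone.

Things in the scene. Friction and masses are not known exactly. Their poses are not given: they have to be found in the camera images.
- leg: the loose birch leg, 150 mm long, standing tapered end down in an end cell of the caddy. Origin: centre of the tip of the tapered end; z runs up the axis. Taper 36 mm long, 20 mm dia. at the tip, 21.9 mm at its top (3 deg included); there a flat shoulder steps out to the round body, 32 mm dia., 114 mm long with a black rubber foot on top. About 90 g. It stands freely
- leg_top (a point): centre of the flat upper end of the loose leg (rubber foot, 29 mm dia.), on the leg's axis 150 mm above the leg's origin: the end to tap. Blows over 70 N are too hard; a leg that is home takes a firm tap of 25 N or more (peak at the leg's end) without moving
- stool: the plant stool, upside down on a round cork mat (260 mm dia., 4 mm thick, fixed): birch seat 230 mm dia., 44 mm thick, two fitted legs (32 mm dia.) standing 114 mm above the seat at 76 mm from its centre, +-120 deg from the empty socket. About 1.3 kg, loose. Origin: centre of the face that lies on the mat; z up; x points from the centre to the empty socket
- socket (a point): centre of the mouth of the empty socket, on the seat's upward face, 44 mm above the stool's origin, 76 mm out along its x. Round tapered hole, 22 mm dia. at the mouth plus a 2 mm chamfer. Home: leg's origin 36 mm below this point, shoulder on the seat. The leg binds 4 to 10 mm short of home (it varies), goes up to 3 mm on under 3 to 12 N, and further only under 17 to 24 N, up to 3 mm a tap
- pounder: the wooden kraut pounder used as a mallet, 143 mm tall, about 0.3 kg, standing on its head on the worktop: head 60 mm dia. and 58 mm tall with a flat underside, then an upright round handle 27 mm dia. from 64 to 143 mm. Origin: centre of the flat underside; z up along the handle
- caddy: brown wooden cutlery caddy, fixed, 162 x 60 x 70 mm, walls 6 mm, three 46 mm square cells in a row along its x, centres 52 mm apart. Origin: centre of the underside. The loose leg stands in one end cell, a dark citrus reamer in the other
- reamer: dark wooden citrus reamer, 94 mm tall, 38 mm dia., standing in an end cell of the caddy; leave it. Origin: centre of its foot
- mug: white mug, 82 mm dia., 95 mm tall, with a handle; leave it. Origin: centre of the underside
- bowl: blue bowl, 140 mm dia., 55 mm tall; leave it. Origin: centre of the underside
- mill: dark wooden pepper mill, 54 mm dia., 140 mm tall, upright; leave it. Origin: centre of the underside
- jar: glass jar with a red cap, 70 mm dia., 90 mm tall; leave it. Origin: centre of the underside
- carton: yellow carton, 60 x 90 x 110 mm tall; leave it. Origin: centre of the underside
- spoon: wooden spoon lying on the worktop, 220 mm long, 20 mm high, along its x; leave it. Origin: under its middle
There are look-alikes about, which are no part of the job. Leave any green or purple look-alike of the pounder alone.

How it is judged (in metres and radians):
On the way, in this order (a step that is already met when the one before it is completed fails the run):
1. the leg stands by itself in the socket, let go, its shoulder still 2 to 11 mm off the seat (z of leg in the frame of socket between -0.034 and -0.025 m and horizontal distance between leg and socket below 0.003 m and angle between the z axis of leg and the z axis of stool, either way round below 0.03 rad and contact force between the fingers and leg below 0.1 N), for 0.2 s.
2. a first tap with the pounder on the leg's end (over 4 N) (contact force between pounder and leg above 4 N).
3. the pounder is lifted clear of the leg again (contact force between pounder and leg below 0.05 N and z of pounder in the frame of leg above 0.155 m).
4. the shoulder is down on the seat (gap under 1.5 mm) and takes a last firm tap (25 N or more) (z of leg in the frame of socket below -0.0345 m and horizontal distance between leg and socket below 0.003 m and angle between the z axis of leg and the z axis of stool, either way round below 0.03 rad and contact force between pounder and leg above 25 N).
At the end, for the whole second after the job is handed in: The leg stands square in its socket and its shoulder is down on the seat (gap under 1.5 mm), the stool lies flat within 30 mm of its start, and the pounder stands upright at rest on the worktop, clear of stool and mat. Nothing is touched (z of leg in the frame of socket below -0.0345 m and horizontal distance between leg and socket below 0.003 m and angle between the z axis of leg and the z axis of stool, either way round below 0.03 rad and angle between stool's own z axis and vertical below 0.03 rad and distance of stool from where it was at the start of the episode below 0.03 m and height (world z) of pounder between -0.004 and 0.004 m and angle between pounder's own z axis and vertical below 0.05 rad and horizontal distance between pounder and stool above 0.165 m and linear speed of each of pounder, leg below 0.02 m/s).
It fails at once if a blow on the leg harder than 70 N (contact force between pounder and leg above 70 N).
It fails at once if a bystander is shifted by more than 30 mm (distance of any of mug, bowl, mill, jar, carton, spoon, reamer from where it was at the start of the episode above 0.03 m).
It also fails if it takes over 72 s, if anything falls off the work surface, if the arm or the gripper's body presses on something with over 40 N, if the wrist force passes 120 N, or if a joint passes its speed limit or range.

## Working session

There is one attempt and no reset: what is moved stays moved. The work goes in short steps, Python scripts to look and compute and a tool call to move; the robot and the scene stay as the last step left them, time stands still between calls to the robot, and variables do not carry over. Pictures are saved under pics/ and viewed, at most 10 in all, crops included, and the job is handed in when it is done.

Besides the shell and the picture viewer there is one more tool, called after "Request:" in YAML: its name, and indented under it one key for each argument. apply_moves: Moves the arm, as the interface text tells. Its arguments: {"type":"object","properties":{"moves":{"type":"string"}},"required":["moves"]}

```bash
mkdir -p pics; cat > h.py <<'E'
from bench import *
import numpy as np, cv2
def K(n):
    c=calibration(n); f=192/np.tan(np.radians(c["vfov"])/2); return f,c["cx"],c["cy"],np.array(c["pose"])
def cloud(n,d):
    f,cx,cy,T=K(n); v,u=np.mgrid[0:384,0:512]
    P=np.stack([(u-cx)/f*d,(v-cy)/f*d,d],-1)
    return P@T[:3,:3].T+T[:3,3]
E
python3 - <<'E'
from h import *
o=get_obs(); print(o)
for n in("top","side"):
    p,d=read_camera(n); print(calibration(n)); np.savez(n+"0.npz",p=p,d=d)
    cv2.imwrite(f"pics/{n}0.png",cv2.resize(p[:,:,::-1],(768,576),interpolation=cv2.INTER_CUBIC))
E
```

```text
{'time': 0.0, 'q': array([ 1.10890854e+00,  2.45809958e-01,  1.55899400e+00,  1.46367539e-06,
        1.33871748e+00, -1.74086234e-01]), 'joint_velocities': array([-0.00130465, -0.00059692, -0.00067422, -0.00041635,  0.001419  ,
        0.00014404]), 'tau': array([ 1.96014560e-03, -4.15826797e+01, -3.14611280e+01,  6.85912021e-02,
        3.31056118e-02, -1.52005118e-04]), 'tcp_pos': array([184.21230468, 622.72309004, 204.35876634]), 'eef_rot': array([-3.13969327e+00, -3.35483062e-04,  2.85379044e+00]), 'ft_force': array([0.90863385, 0.87581456, 0.16186559]), 'ft_torque': array([ 0.00443707, -0.02589217, -0.0089917 ]), 'finger_force': 0.0, 'gripper_width': 94.21301567884798}
{'vfov': 49.825614647597156, 'cx': 254.9542455052972, 'cy': 190.35644084235292, 'pose': array([[ 1.56675699e-02, -9.84208609e-01,  1.76317726e-01,
         3.17533202e+02],
       [-9.99843020e-01, -1.39622808e-02,  1.09082248e-02,
        -4.57547973e+01],
       [-8.27417112e-03, -1.76460953e-01, -9.84272864e-01,
         1.37062417e+03],
       [ 0.00000000e+00,  0.00000000e+00,  0.00000000e+00,
         1.00000000e+00]])}
{'vfov': 53.80409723858082, 'cx': 256.62218809804796, 'cy': 189.0884365353545, 'pose': array([[-9.86909169e-01, -9.12064032e-02,  1.33010088e-01,
         4.11096692e+02],
       [-1.60075386e-01,  6.54454708e-01, -7.38962047e-01,
         6.74940460e+02],
       [-1.96510076e-02, -7.50580061e-01, -6.60487252e-01,
         7.54019352e+02],
       [ 0.00000000e+00,  0.00000000e+00,  0.00000000e+00,
         1.00000000e+00]])}
```

View pics/top0.png

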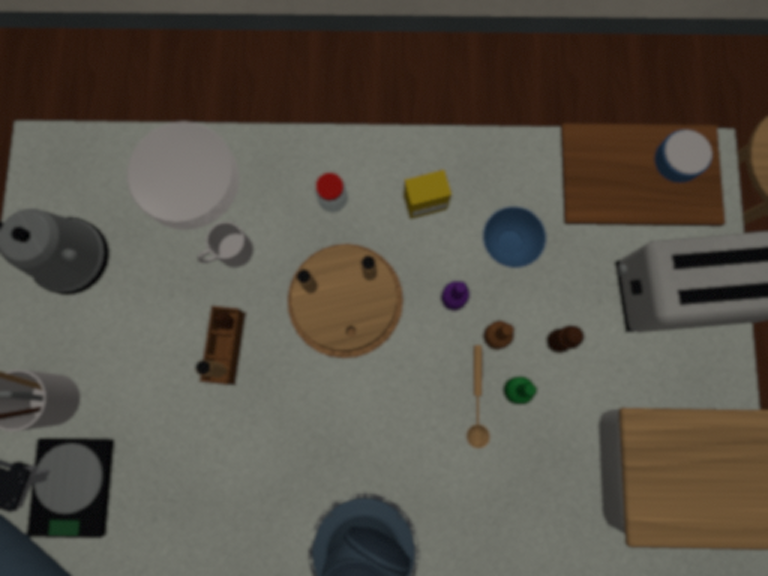

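View pics/side0.png

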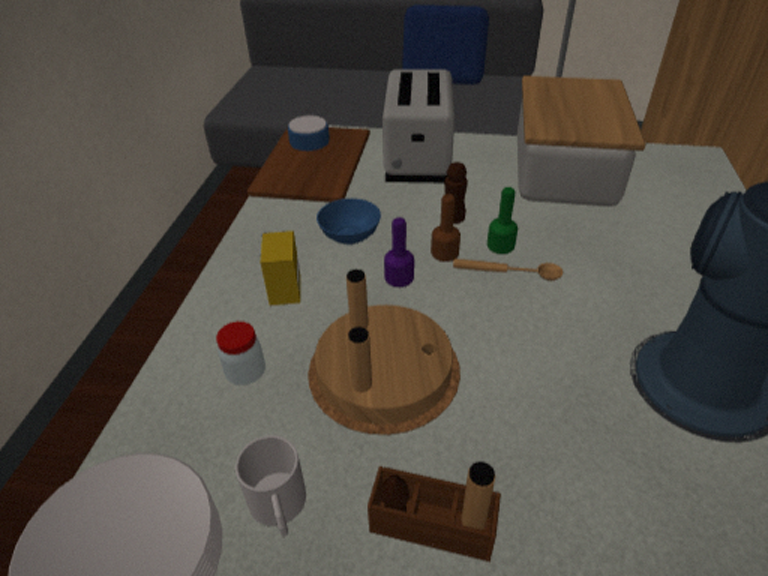

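Top view (768-wide): leg foot at (205,367), socket (351,330), brown pounder (499,334), fitted feet (304,275) and (369,263). Side view: leg foot (482,474), socket (428,349), pounder handle top (447,200).

```bash
python3 - <<'E'
from h import *
for n in("top","side"):
    z=np.load(n+"0.npz"); p,d=z["p"],z["d"]; W=cloud(n,d); x,y,zz=W[...,0],W[...,1],W[...,2]
    print(n,"table z",np.median(zz[(abs(x-450)<60)&(abs(y+200)<0.1+60)&(zz<30)]))
    hsv=cv2.cvtColor(p,cv2.COLOR_RGB2HSV)
    # seat
    s=(zz>40)&(zz<56)&(np.hypot(x-520,y-10)<190)
    q=W[s]; 
    (c,r)=cv2.minEnclosingCircle(q[:,:2].astype(np.float32)); print("seat",len(q),np.median(q,0),c,r)
    # clusters above 60mm
    m=((zz>60)&(zz<200)&(x>250)&(x<800)&(abs(y)<420)).astype(np.uint8)
    k,l,st,ce=cv2.connectedComponentsWithStats(m)
    for i in range(1,k):
        if st[i,4]<12: continue
        q=W[l==i]; t=q[:,2].max(); top=q[q[:,2]>t-8]
        print(ce[i].round(),st[i,4],"top z %.0f"%t,"top mean",top.mean(0).round(1),len(top),"mean",q.mean(0).round(1),p[l==i].mean(0).round())
E
```

```text
top table z 0.005311064229090334
seat 3522 [521.03950998  54.69567223  47.82762353] (527.4259033203125, -5.175751209259033) 173.13137817382812
[284. 127.] 643 top z 117 top mean [ 756.9 -121.8  111.5] 299 mean [ 752.7 -121.9  104.2] [112.  96.  22.]
[135. 130.] 880 top z 82 top mean [729.5 350.7  75.5] 96 mean [748.2 368.8  67.4] [127. 123. 119.]
[219. 125.] 342 top z 96 top mean [764.9  90.2  91. ] 201 mean [760.8  87.9  85.2] [105.  37.  34.]
[148. 162.] 304 top z 104 top mean [641.1 307.9  97.8] 38 mean [637.4 312.1  82.4] [92. 89. 86.]
[245. 178.] 144 top z 167 top mean [581.1  -1.2 162.5] 67 mean [576.1  -1.6 140.7] [55. 43. 29.]
[204. 187.] 154 top z 167 top mean [551.  127.6 162.4] 67 mean [547.1 123.9 138.7] [54. 42. 29.]
[304. 195.] 156 top z 149 top mean [ 537.7 -187.4  143.8] 41 mean [ 532.6 -183.4  101.2] [48. 21. 63.]
[144. 230.] 601 top z 161 top mean [368.4 317.6 156.2] 71 mean [416.9 308.9  89.5] [57. 42. 30.]
[334. 222.] 161 top z 147 top mean [ 452.3 -278.9  142.4] 50 mean [ 449.4 -275.5  101.3] [62. 39. 22.]
[377. 225.] 203 top z 145 top mean [ 442.4 -411.7  138.9]
[... 594 characters left out ...]
 57.]
[186. 171.] 752 top z 113 top mean [ 757.1 -120.4  109.3] 435 mean [ 752.  -106.5   97.8] [102.  83.  17.]
[239. 220.] 998 top z 164 top mean [564.   73.8 160.7] 237 mean [563.1  76.6 121.6] [68. 50. 32.]
[158. 228.] 618 top z 93 top mean [765.1  90.3  89.2] 382 mean [761.2  96.8  81.8] [97. 37. 35.]
[179. 316.] 1066 top z 97 top mean [640.4 307.7  93.3] 324 mean [637.8 312.4  80.6] [93. 87. 85.]
[115. 340.] 2819 top z 77 top mean [730.4 355.   71.3] 933 mean [748.6 372.7  66.3] [127. 120. 117.]
[294. 332.] 1918 top z 159 top mean [368.8 317.7 154.9] 239 mean [412.5 319.1  90.1] [52. 33. 20.]
[302. 339.] 12 top z 62 top mean [394.7 313.7  60.8] 12 mean [394.7 313.7  60.8] [63. 36. 19.]
```

```bash
python3 - <<'E'
from h import *
t=np.load("top0.npz")["p"][:,:,::-1]; s=np.load("side0.npz")["p"][:,:,::-1]
def cr(i,u,v,w,h,k): return cv2.resize(i[v:v+h,u:u+w],None,fx=k,fy=k,interpolation=cv2.INTER_CUBIC)*1.0
a=cr(t,130,210,50,50,6);b=cr(t,210,195,50,50,6);c=cr(s,290,290,50,50,6);d=cr(s,260,210,50,50,6)
im=np.vstack([np.hstack([a,b]),np.hstack([c,d])]); cv2.imwrite("pics/c1.png",np.clip(im*1.6,0,255))
E
```

```text
[ WARN:0@0.050] global loadsave.cpp:1063 imwrite_ Unsupported depth image for selected encoder is fallbacked to CV_8U.
```

View pics/c1.png

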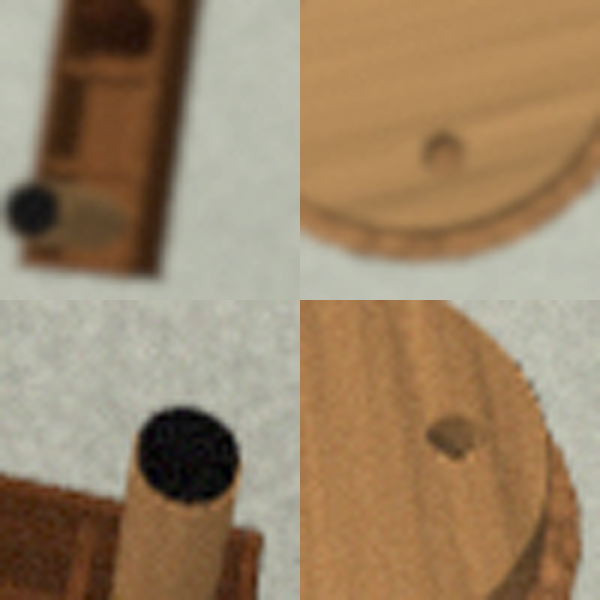

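Crop 1: leg foot centre (top) ≈ px (135.0,244.8), socket (top) ≈ (233.2,219.8); side: leg foot ≈ (320.8,315.5), socket ≈ (285.3,232.3).

```bash
cat >> h.py <<'E'
def ray(n,u,v,z):
    f,cx,cy,T=K(n); r=T[:3,:3]@np.array([(u-cx)/f,(v-cy)/f,1]); return (T[:3,3]+r*(z-T[2,3])/r[2])[:2].round(1)
def blob(p,u,v,R=14,th=40):
    u,v=int(u),int(v); g=p[v-R:v+R+1,u-R:u+R+1].max(2)<th
    k,l,st,ce=cv2.connectedComponentsWithStats(g.astype(np.uint8))
    i=1+np.argmin([np.hypot(*(c-R)) for c in ce[1:]]); return ce[i]+[u-R,v-R],st[i,4]
def proj(n,P):
    f,cx,cy,T=K(n); c=T[:3,:3].T@(np.array(P)-T[:3,3]); return (c[:2]/c[2]*f+[cx,cy]).round(1)
E
python3 - <<'E'
from h import *
t=np.load("top0.npz")["p"]; s=np.load("side0.npz")["p"]
print("socket",ray("top",233.2,219.8,48),ray("side",285.3,232.3,48))
for n,p,pts in(("top",t,[(135,245),(202.5,183.5),(246,175.5)]),("side",s,[(320.8,315.5),(239,223),(237,184)])):
    F=[]
    for i,(u,v) in enumerate(pts):
        c,a=blob(p,u,v); F.append(ray(n,*c,156 if i==0 else 162)); print(n,c.round(1),a,F[-1])
    m=(F[1]+F[2])/2; e=F[2]-F[1]; d=np.array([-abs(e[1])*np.sign(1),0]); d=np.array([e[1],-e[0]])/np.hypot(*e)
    if d@(np.array([476,4])-m)<0:d=-d
    print("sep",np.hypot(*e),"centre",m+38*d,"socket",m+114*d,"yaw",np.arctan2(d[1],d[0]))
# pounder handle: colour blob near
for n in("top","side"):
    z=np.load(n+"0.npz");W=cloud(n,z["d"]);q=W.reshape(-1,3)
    for lo,hi in((70,135),(136,150),(8,50),(54,62)):
        k=(q[:,2]>lo)&(q[:,2]<hi)&(np.hypot(q[:,0]-451,q[:,1]+278)<50); a=q[k]
        if len(a)>3:print(n,lo,hi,len(a),a.mean(0).round(1),a.min(0).round(1),a.max(0).round(1))
    # caddy rim
    k=(q[:,2]>64)&(q[:,2]<76)&(np.hypot(q[:,0]-420,q[:,1]-315)<120); a=q[k]
    print("caddy",cv2.minAreaRect(a[:,:2].astype(np.float32)))
E
```

```text
socket [457.4  37.2] [456.2  36.3]
top [135.3 244.7] 52 [368.7 314.8]
top [202.1 183.9] 43 [551.4 125.5]
top [245.2 174.9] 42 [580.5  -2.4]
sep 131.16867003976216 centre [528.89694458  53.11963321] socket [454.79083375  36.25889963] yaw -2.917879510027998
side [320.8 315.6] 206 [368.7 317.2]
side [238.6 222.7] 103 [551.2 126.1]
side [237.  183.5] 74 [580.5  -1. ]
sep 130.4335079647864 centre [528.82117148  54.01384992] socket [454.76351443  36.94154975] yaw -2.915023664168798
top 70 135 35 [ 447.9 -271.8  102.6] [ 440.  -285.7   71.6] [ 460.9 -267.   133.9]
top 136 150 61 [ 452.5 -279.8  141.6] [ 439.7 -293.7  136.7] [ 463.7 -268.9  147.1]
top 8 50 66 [ 437.2 -254.2   26.3] [ 415.3 -288.2    8.2] [ 478.7 -232.6   49.1]
top 54 62 120 [ 450.1 -274.2   57.9] [ 425.5 -306.7   54. ] [ 480.  -252.2   61.8]
caddy ((420.9001770019531, 312.8260498046875), (61.958839416503906, 162.25424194335938), 84.65614318847656)
side 70 135 151 [ 452.8 -272.3  103.9] [ 440.5 -281.2   70.5] [ 466.3 -266.2  134.9]
side 136 150 40 [ 453.2 -278.2  141.1] [ 442.1 -290.9  137.1] [ 466.  -268.3  144.4]
side 8 50 214 [ 450.2 -257.6   28.7] [ 420.2 -280.     8.1] [ 482.8 -232.2   49.9]
side 54 62 101 [ 452.8 -269.3   58.6] [ 425.1 -301.6   54. ] [ 481.  -251.3   61.9]
caddy ((421.1331481933594, 311.4287109375), (61.68748092651367, 162.2945556640625), 84.50555419921875)
```

```bash
cat >> h.py <<'E'
from scipy.spatial.transform import Rotation as R
def st(base=(0,0,0)):
    o=get_obs(); print("t %.2f tcp %s rot %s F %s w %.1f ff %.1f"%(o["time"],o["tcp_pos"].round(1),o["eef_rot"].round(4),o["ft_force"].round(1),o["gripper_width"],o["finger_force"])); return o
def go(*targets):
    o=st(); p=o["tcp_pos"]; M=R.from_euler("xyz",o["eef_rot"]).as_matrix()
    for t in targets:
        d=M.T@(np.array(t)-p)/10; n=int(np.ceil(np.linalg.norm(d)/3.6)); print("to",t,"total",d.round(2),"rows",n,"each",(d/n).round(2)); p=np.array(t)
E
python3 - <<'E'
from h import *
t=np.load("top0.npz");W=cloud("top",t["d"]); print(W[242:248,133:138,2].round(0))
go((368.9,316.7,205),(368.9,316.7,97))
E
```

```text
[[155. 154. 158. 156. 156.]
 [155. 152. 155. 155. 153.]
 [155. 157. 157. 157. 156.]
 [155. 156. 154. 156. 156.]
 [161. 151. 151. 154. 156.]
 [156. 158. 151. 160. 152.]]
t 0.10 tcp [184.3 622.8 204.5] rot [-3.1400e+00 -2.0000e-04  2.8538e+00] F [0.3 0.3 0.4] w 94.2 ff 0.0
to (368.9, 316.7, 205) total [-2.639e+01 -2.411e+01 -2.000e-02] rows 10 each [-2.64 -2.41 -0.  ]
to (368.9, 316.7, 97) total [-0.    0.02 10.8 ] rows 3 each [-0.    0.01  3.6 ]
```

Request:
apply_moves:
  moves: "1 -2.64 -2.41 0 0;1 -2.64 -2.41 0 0;1 -2.64 -2.41 0 0;1 -2.64 -2.41 0 0;1 -2.64 -2.41 0 0;1 -2.64 -2.41 0 0;1 -2.64 -2.41 0 0;1 -2.64 -2.41 0 0;1 -2.64 -2.41 0 0;1 -2.64 -2.41 0 0;1 0 0 0 0;1 0 0 0 0"

```text
time: 1.1
tcp_pos: [369.8, 316.1, 205.2]
eef_rot: [-3.142, -0.001, 2.85]
ft_force: [-0.3, 0.6, 0.1]
gripper_width: 93.7
finger_force: 0.0
```

```bash
python3 -c "
from h import *
go((368.9,316.7,97))"
```

```text
t 1.10 tcp [369.8 316.1 205.2] rot [-3.1415e+00 -5.0000e-04  2.8503e+00] F [-0.3  0.6  0.1] w 93.7 ff 0.0
to (368.9, 316.7, 97) total [ 0.1   0.04 10.82] rows 4 each [0.02 0.01 2.71]
```

Request:
apply_moves:
  moves: "1 0.1 0.04 3 0;1 0 0 3 0;1 0 0 3 0;1 0 0 1.8 0;1 0 0 0 0;0 0 0 0 0;0 0 0 0 0;0 0 0 0 0;0 0 0 0 0;0 0 0 0 0;0 0 0 0 0;0 0 0 0 0"

```text
time: 2.1
tcp_pos: [368.6, 318.0, 97.9]
eef_rot: [3.141, 0.001, 2.854]
ft_force: [-0.7, -0.3, 0.5]
gripper_width: 50.6
finger_force: 0.0
```

Request:
apply_moves:
  moves: "0 0 0 0 0;0 0 0 0 0;0 0 0 0 0;0 0 0 0 0;0 0 0 0 0;0 0 0 0 0"

```text
time: 2.6
tcp_pos: [368.4, 317.9, 97.4]
eef_rot: [-3.141, -0.0, 2.854]
ft_force: [-0.3, -0.6, 1.0]
gripper_width: 31.6
finger_force: 30.0
```

Request:
apply_moves:
  moves: "0 0 0 -1 0;0 0 0 -2.5 0;0 0 0 -3 0;0 0 0 -3 0;0 0 0 0 0"

```text
time: 3.02
tcp_pos: [371.7, 319.8, 199.7]
eef_rot: [3.133, 0.009, 2.854]
ft_force: [1.0, 0.4, 0.2]
gripper_width: 31.5
finger_force: 30.0
```

```bash
python3 -c "
from h import *
go((455.5,36.7,192))"
```

```text
t 3.02 tcp [371.7 319.8 199.7] rot [3.1332 0.0086 2.854 ] F [1.  0.4 0.2] w 31.5 ff 30.0
to (455.5, 36.7, 192) total [-16.06 -24.78   0.7 ] rows 9 each [-1.78 -2.75  0.08]
```

Request:
apply_moves:
  moves: "0 -1 -1.4 0 0;0 -1.75 -2.7 0 0;0 -1.75 -2.7 0 0;0 -1.75 -2.7 0 0;0 -1.75 -2.7 0 0;0 -1.75 -2.7 0 0;0 -1.75 -2.7 0 0;0 -1.75 -2.7 0 0;0 -1.75 -2.7 0 0;0 -0.7 -1.1 0 0;0 0 0 0 0;0 0 0 0 0"

```text
time: 4.02
tcp_pos: [450.2, 42.1, 192.1]
eef_rot: [3.141, -0.001, 2.852]
ft_force: [0.6, -0.1, -0.8]
gripper_width: 31.8
finger_force: 30.0
```

Request:
apply_moves:
  moves: "0 0 0 0 0;0 0 0 0 0"

```text
time: 4.18
tcp_pos: [450.1, 43.3, 192.3]
eef_rot: [3.141, -0.0, 2.855]
ft_force: [0.4, -0.6, -1.0]
gripper_width: 31.6
finger_force: 30.0
```

```bash
python3 - <<'E'
from h import *
go((455.5,36.7,192))
ims=[]
for n,(u,v) in(("top",(226,222)),("side",(284,205))):
    p,d=read_camera(n); np.savez(n+"1.npz",p=p,d=d)
    ims.append(cv2.resize(p[v-45:v+45,u-40:u+40,::-1],None,fx=5,fy=5,interpolation=cv2.INTER_CUBIC))
cv2.imwrite("pics/c2.png",np.clip(np.hstack(ims)*1.5,0,255).astype(np.uint8)); st()
E
```

```text
t 4.18 tcp [450.1  43.3 192.3] rot [ 3.1415e+00 -5.0000e-04  2.8554e+00] F [ 0.4 -0.6 -1. ] w 31.6 ff 30.0
to (455.5, 36.7, 192) total [-0.7  -0.48  0.03] rows 1 each [-0.7  -0.48  0.03]
t 4.28 tcp [450.2  43.2 192.4] rot [ 3.1415e+00 -2.0000e-04  2.8555e+00] F [-0.4 -0.2 -1.2] w 31.4 ff 30.0
```

View pics/c2.png

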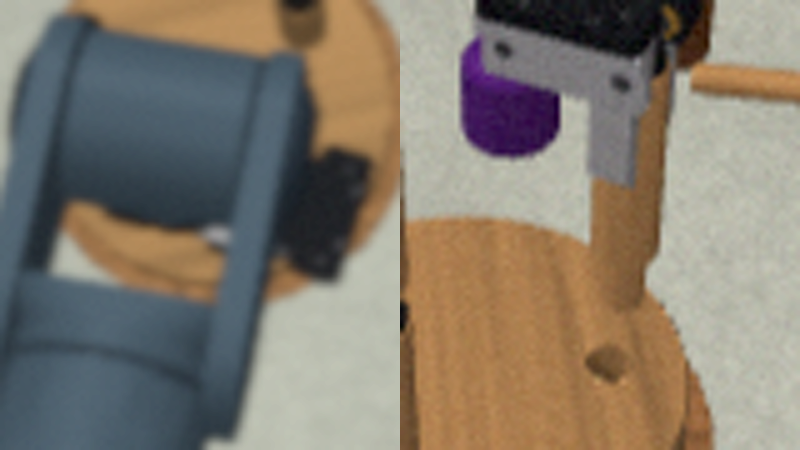

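Side crop: taper tip hangs at about full-res px (289,221), ahead of the socket; top view is hidden by the arm.

```bash
python3 - <<'E'
from h import *
for z in(101,119,137,160,180):
    print(z,proj("side",(450.2,43.3,z)),"edges +-16:",proj("side",(450.2-16,43.3,z)),proj("side",(450.2+16,43.3,z)))
p=np.load("side1.npz")["p"][:,:,::-1]
c=cv2.resize(p[190:226,275:305],None,fx=16,fy=16,interpolation=cv2.INTER_CUBIC)
cv2.imwrite("pics/c3.png",np.clip(c*1.6,0,255).astype(np.uint8))
E
```

```text
101 [288.2 219.8] edges +-16: [294.9 220.4] [281.5 219.1]
119 [288.5 214.4] edges +-16: [295.3 215.1] [281.7 213.7]
137 [288.7 209. ] edges +-16: [295.6 209.6] [281.9 208.3]
160 [289.1 201.7] edges +-16: [296.1 202.4] [282.1 201.1]
180 [289.4 195.3] edges +-16: [296.6 195.9] [282.3 194.6]
```

View pics/c3.png

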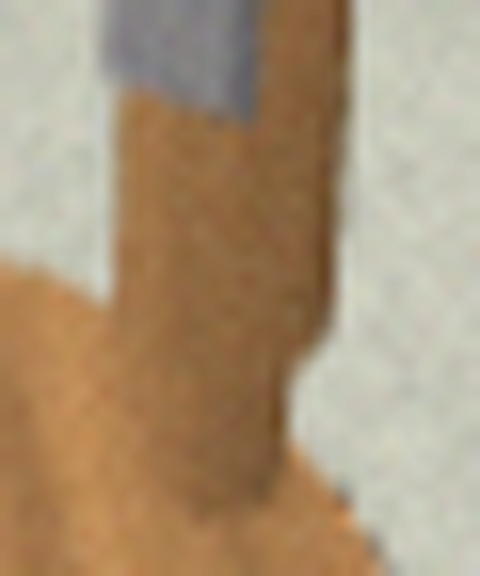

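The body edges match the projection of an upright leg at the TCP (within 0.3 px), so the leg is straight and at the TCP. Move over the socket and lower.

Request:
apply_moves:
  moves: "0 -0.35 -0.24 0 0;0 -0.35 -0.24 0 0;0 0 0 1.5 0;0 0 0 1.5 0;0 0 0 1 0;0 0 0 0.3 0;0 0 0 0 0;0 0 0 0 0;0 0 0 0 0"

```text
time: 5.03
tcp_pos: [456.5, 35.6, 150.4]
eef_rot: [3.141, 0.002, 2.854]
ft_force: [-0.2, 0.7, -1.6]
gripper_width: 31.7
finger_force: 30.0
```

```bash
python3 -c "
from h import *
go((455.5,36.7,110))"
```

```text
t 5.03 tcp [456.5  35.6 150.4] rot [3.1414e+00 1.6000e-03 2.8538e+00] F [-0.2  0.7 -1.6] w 31.7 ff 30.0
to (455.5, 36.7, 110) total [0.14 0.08 4.04] rows 2 each [0.07 0.04 2.02]
```

Request:
apply_moves:
  moves: "0 0.07 0.04 0.6 0;0 0 0 0.6 0;0 0 0 0.6 0;0 0 0 0.4 0;0 0 0 0.2 0;0 0 0 0 0;0 0 0 0 0"

```text
time: 5.62
tcp_pos: [455.2, 36.2, 125.3]
eef_rot: [-3.141, -0.001, 2.854]
ft_force: [-0.2, -1.0, -0.7]
gripper_width: 31.6
finger_force: 30.0
```

Request:
apply_moves:
  moves: "0 0 0 0.4 0;0 0 0 0.3 0;0 0 0 0.2 0;0 0 0 0.1 0;0 0 0 0 0;0 0 0 0 0"

```text
time: 6.12
tcp_pos: [455.1, 36.0, 115.2]
eef_rot: [-3.141, -0.0, 2.854]
ft_force: [-1.1, -2.5, -2.4]
gripper_width: 31.4
finger_force: 30.0
```

Request:
apply_moves:
  moves: "0 0 0 0.1 0;0 0 0 0 0;0 0 0 0 0"

```text
time: 6.37
tcp_pos: [455.2, 36.0, 114.5]
eef_rot: [-3.141, -0.0, 2.854]
ft_force: [-1.3, -4.3, 0.6]
gripper_width: 31.6
finger_force: 30.0
```

Request:
apply_moves:
  moves: "0 0 0 0.1 0;0 0 0 0 0;0 0 0 0 0"

```text
time: 6.62
tcp_pos: [455.3, 36.1, 113.6]
eef_rot: [-3.141, 0.0, 2.854]
ft_force: [-2.9, -3.6, 2.5]
gripper_width: 31.7
finger_force: 30.0
```

Request:
apply_moves:
  moves: "0 0.03 -0.06 0 0;0 0 0 0 0;0 0 0 0 0"

```text
time: 6.87
tcp_pos: [455.1, 35.9, 113.6]
eef_rot: [3.141, 0.001, 2.854]
ft_force: [-0.8, -2.1, 2.0]
gripper_width: 31.5
finger_force: 30.0
```

Request:
apply_moves:
  moves: "0 0 0 0.05 0;0 0 0 0 0;0 0 0 0 0"

```text
time: 7.12
tcp_pos: [455.0, 35.9, 113.0]
eef_rot: [3.141, 0.0, 2.854]
ft_force: [-0.6, -1.5, 0.6]
gripper_width: 31.7
finger_force: 30.0
```

Request:
apply_moves:
  moves: "0 0 0 0.05 0;0 0 0 0 0;0 0 0 0 0"

```text
time: 7.37
tcp_pos: [455.0, 35.9, 112.4]
eef_rot: [3.141, 0.0, 2.854]
ft_force: [-0.7, -2.0, 0.6]
gripper_width: 31.7
finger_force: 30.0
```

Request:
apply_moves:
  moves: "0 0.01 -0.03 0.1 0;0 0 0 0 0;0 0 0 0 0"

```text
time: 7.62
tcp_pos: [454.8, 35.7, 111.3]
eef_rot: [3.141, 0.0, 2.854]
ft_force: [1.1, -0.7, -1.8]
gripper_width: 31.9
finger_force: 30.0
```

Request:
apply_moves:
  moves: "0 0 0 0.1 0;0 0 0 0 0;0 0 0 0 0"

```text
time: 7.87
tcp_pos: [454.8, 35.7, 110.4]
eef_rot: [3.141, 0.0, 2.854]
ft_force: [0.1, -1.1, -1.6]
gripper_width: 31.5
finger_force: 30.0
```

Request:
apply_moves:
  moves: "0 0 0 0.07 0;0 0 0 0 0;0 0 0 0 0"

```text
time: 8.12
tcp_pos: [454.9, 35.6, 110.0]
eef_rot: [3.141, 0.0, 2.854]
ft_force: [0.4, 0.8, 1.7]
gripper_width: 31.6
finger_force: 30.0
```

Request:
apply_moves:
  moves: "0 0 0 0.07 0;0 0 0 0 0;0 0 0 0 0"

```text
time: 8.37
tcp_pos: [455.0, 35.6, 109.5]
eef_rot: [3.141, 0.0, 2.854]
ft_force: [-1.2, 1.4, 5.0]
gripper_width: 31.4
finger_force: 30.0
```

Binding felt (about 6 N at z ≈ -30 mm). Let go.

Request:
apply_moves:
  moves: "1 0 0 0 0;1 0 0 0 0;1 0 0 0 0;1 0 0 0 0;1 0 0 0 0;1 0 0 0 0;1 0 0 0 0;1 0 0 -1 0;1 0 0 -2 0;1 0 0 -3 0;1 0 0 -3 0;1 0 0 -3 0"

```text
time: 9.37
tcp_pos: [454.4, 35.6, 231.1]
eef_rot: [3.142, 0.0, 2.854]
ft_force: [0.6, -0.2, 0.2]
gripper_width: 93.4
finger_force: 0.0
```

```bash
python3 - <<'E'
from h import *
go((452.8,-279.7,240),(452.8,-279.7,180),(452.8,-279.7,72))
p,d=read_camera("side"); np.savez("side2.npz",p=p,d=d)
print(blob(p,*proj("side",(455,36,168))),proj("side",(455,36,168)))
c=cv2.resize(p[150:250,235:335,::-1],None,fx=5,fy=5,interpolation=cv2.INTER_CUBIC)
cv2.imwrite("pics/c4.png",np.clip(c*1.6,0,255).astype(np.uint8))
E
```

```text
t 9.37 tcp [454.4  35.6 231.1] rot [3.1416e+00 3.0000e-04 2.8539e+00] F [ 0.6 -0.2  0.2] w 93.4 ff 0.0
to (452.8, -279.7, 240) total [ -8.79 -30.28  -0.89] rows 9 each [-0.98 -3.36 -0.1 ]
to (452.8, -279.7, 180) total [ 0. -0.  6.] rows 2 each [ 0. -0.  3.]
to (452.8, -279.7, 72) total [ 0.  -0.  10.8] rows 3 each [ 0.  -0.   3.6]
(array([287.25581395, 197.13953488]), np.int32(86)) [287.4 196.8]
```

View pics/c4.png

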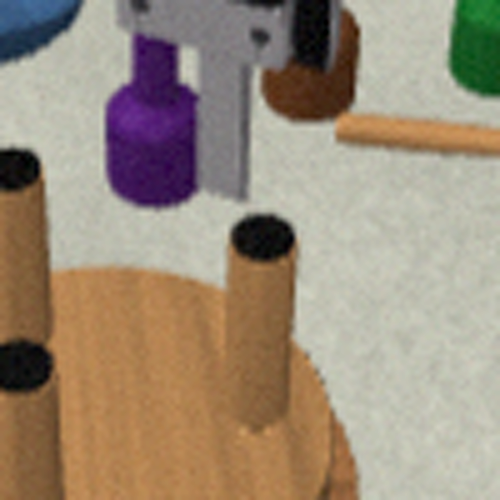

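The leg stands upright by itself with its foot at px (287.3,197.1), matching a top height of ≈168 mm, shoulder ≈6 mm off. Now the pounder.

Request:
apply_moves:
  moves: "1 -0.55 -1.9 0 0;1 -0.97 -3.34 0 0;1 -0.97 -3.34 0 0;1 -0.97 -3.34 0 0;1 -0.97 -3.34 0 0;1 -0.97 -3.34 0 0;1 -0.97 -3.34 0 0;1 -0.97 -3.34 0 0;1 -0.97 -3.34 0 0;1 -0.46 -1.6 0 0;1 0 0 0 0;1 0 0 0 0"

```text
time: 10.42
tcp_pos: [452.9, -279.1, 229.2]
eef_rot: [3.141, -0.0, 2.853]
ft_force: [0.2, 0.4, 0.0]
gripper_width: 94.3
finger_force: 0.0
```

```bash
python3 -c "
from h import *
go((452.8,-279.7,170),(452.8,-279.7,72))"
```

```text
t 10.42 tcp [ 452.9 -279.1  229.2] rot [ 3.1409e+00 -3.0000e-04  2.8526e+00] F [0.2 0.4 0. ] w 94.3 ff 0.0
to (452.8, -279.7, 170) total [-0.01 -0.06  5.92] rows 2 each [-0.   -0.03  2.96]
to (452.8, -279.7, 72) total [-0.   -0.01  9.8 ] rows 3 each [-0.   -0.    3.27]
```

Request:
apply_moves:
  moves: "1 0 -0.06 2 0;1 0 0 3 0;1 0 0 3 0;1 0 0 3 0;1 0 0 2.5 0;1 0 0 1.5 0;1 0 0 0.7 0;0 0 0 0 0;0 0 0 0 0;0 0 0 0 0;0 0 0 0 0;0 0 0 0 0"

```text
time: 11.42
tcp_pos: [453.5, -280.3, 73.4]
eef_rot: [-3.141, 0.002, 2.854]
ft_force: [-0.8, -1.0, 0.3]
gripper_width: 63.8
finger_force: 0.0
```

Request:
apply_moves:
  moves: "0 0 0 0 0;0 0 0 0 0;0 0 0 0 0;0 0 0 0 0;0 0 0 0 0;0 0 0 0 0;0 0 0 0 0;0 0 0 0 0;0 0 0 0 0"

```text
time: 12.17
tcp_pos: [452.8, -279.9, 72.1]
eef_rot: [-3.141, 0.0, 2.854]
ft_force: [-0.8, -2.1, -0.9]
gripper_width: 26.3
finger_force: 30.0
```

Request:
apply_moves:
  moves: "0 0 0 -1 0;0 0 0 -2 0;0 0 0 -3 0;0 0 0 -3 0;0 0 0 -3 0;0 0 0 -3 0;0 0 0 -3 0;0 0 0 -2 0;0 0 0 -1 0;0 0 0 0 0;0 0 0 0 0"

```text
time: 13.08
tcp_pos: [452.4, -279.2, 281.0]
eef_rot: [3.141, -0.001, 2.854]
ft_force: [0.0, 0.3, -4.6]
gripper_width: 26.9
finger_force: 30.0
```

```bash
python3 -c "
from h import *
go((455,36,280))"
```

```text
t 13.08 tcp [ 452.4 -279.2  281. ] rot [ 3.1406e+00 -1.4000e-03  2.8538e+00] F [ 0.   0.3 -4.6] w 26.9 ff 30.0
to (455, 36, 280) total [ 8.7  30.3   0.15] rows 9 each [0.97 3.37 0.02]
```

Request:
apply_moves:
  moves: "0 0.5 1.74 0 0;0 0.92 3.2 0 0;0 0.92 3.2 0 0;0 0.92 3.2 0 0;0 0.92 3.2 0 0;0 0.92 3.2 0 0;0 0.92 3.2 0 0;0 0.92 3.2 0 0;0 0.92 3.2 0 0;0 0.92 3.2 0 0;0 0 0 0 0;0 0 0 0 0"

```text
time: 14.08
tcp_pos: [454.0, 39.4, 279.6]
eef_rot: [-3.141, -0.004, 2.857]
ft_force: [-0.3, -0.7, -2.8]
gripper_width: 26.9
finger_force: 30.0
```

```bash
python3 - <<'E'
from h import *
go((455,36,244))
p,d=read_camera("side")
c=cv2.resize(p[130:240,235:335,::-1],None,fx=5,fy=5,interpolation=cv2.INTER_CUBIC)
cv2.imwrite("pics/c5.png",np.clip(c*1.6,0,255).astype(np.uint8))
E
```

```text
t 14.08 tcp [454.   39.4 279.6] rot [-3.1407 -0.0044  2.8573] F [-0.3 -0.7 -2.8] w 26.9 ff 30.0
to (455, 36, 244) total [-0.21 -0.3   3.56] rows 1 each [-0.21 -0.3   3.56]
```

View pics/c5.png

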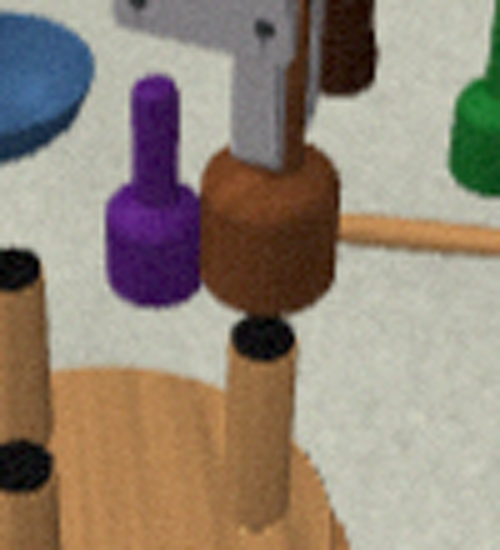

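The pounder is upright in the grip, about 40 mm above the leg's foot and roughly centred.

Request:
apply_moves:
  moves: "0 -0.15 -0.25 1 0;0 0 0 1.2 0;0 0 0 0.8 0;0 0 0 0.3 0;0 0 0 0 0;0 0 0 0 0"

```text
time: 14.63
tcp_pos: [456.0, 34.9, 248.8]
eef_rot: [-3.142, -0.001, 2.853]
ft_force: [0.6, -0.0, -3.4]
gripper_width: 27.0
finger_force: 30.0
```

Request:
apply_moves:
  moves: "0 0 0 0.2 0;0 0 0 0.2 0;0 0 0 0.1 0"

```text
time: 14.88
tcp_pos: [456.2, 35.2, 244.2]
eef_rot: [3.142, 0.0, 2.854]
ft_force: [0.5, -1.1, -3.6]
gripper_width: 26.4
finger_force: 30.0
```

Request:
apply_moves:
  moves: "0 0 0 0.1 0;0 0 0 0.1 0"

```text
time: 15.05
tcp_pos: [456.1, 35.3, 242.1]
eef_rot: [3.142, 0.0, 2.854]
ft_force: [-0.5, 0.0, -3.3]
gripper_width: 26.8
finger_force: 30.0
```

Request:
apply_moves:
  moves: "0 0 0 0.1 0;0 0 0 0.1 0"

```text
time: 15.22
tcp_pos: [456.1, 35.2, 240.0]
eef_rot: [3.142, 0.0, 2.854]
ft_force: [-0.5, -0.5, 1.8]
gripper_width: 26.7
finger_force: 30.0
```

Request:
apply_moves:
  moves: "0 0 0 0.1 0;0 0 0 0.1 0"

```text
time: 15.38
tcp_pos: [456.8, 35.1, 239.6]
eef_rot: [3.141, 0.002, 2.854]
ft_force: [-0.7, 0.2, 6.0]
gripper_width: 26.6
finger_force: 30.0
```

Request:
apply_moves:
  moves: "0 0 0 0.1 0;0 0 0 0 0"

```text
time: 15.55
tcp_pos: [457.0, 35.0, 239.0]
eef_rot: [3.141, 0.003, 2.854]
ft_force: [-1.2, 0.6, 5.9]
gripper_width: 26.8
finger_force: 30.0
```

Request:
apply_moves:
  moves: "0 0 0 0.1 0;0 0 0 0.1 0"

```text
time: 15.72
tcp_pos: [457.8, 34.9, 238.7]
eef_rot: [3.141, 0.005, 2.854]
ft_force: [-2.4, -0.8, 15.0]
gripper_width: 26.5
finger_force: 30.0
```

Request:
apply_moves:
  moves: "0 0 0 0.1 0;0 0 0 0.1 0"

```text
time: 15.88
tcp_pos: [458.0, 34.9, 237.5]
eef_rot: [3.141, 0.006, 2.854]
ft_force: [-2.8, 0.3, 16.4]
gripper_width: 26.9
finger_force: 30.0
```

Request:
apply_moves:
  moves: "0 0 0 -0.5 0;0 0 0 -0.9 0;0 0 0 -0.6 0;0 0 0 0 0;0 0 0 0 0"

```text
time: 16.3
tcp_pos: [456.0, 35.2, 253.0]
eef_rot: [3.142, 0.0, 2.854]
ft_force: [0.2, -0.4, -4.1]
gripper_width: 26.6
finger_force: 30.0
```

Request:
apply_moves:
  moves: "0 0 0 0.8 0;0 0 0 0.5 0;0 0 0 0.2 0;0 0 0 0.15 0;0 0 0 0.15 0;0 0 0 0.15 0;0 0 0 0.15 0"

```text
time: 16.88
tcp_pos: [457.5, 35.0, 236.1]
eef_rot: [3.141, 0.004, 2.854]
ft_force: [-5.0, 0.7, 17.8]
gripper_width: 26.6
finger_force: 30.0
```

Request:
apply_moves:
  moves: "0 0 0 0.1 0;0 0 0 0 0"

```text
time: 17.05
tcp_pos: [457.5, 35.0, 235.1]
eef_rot: [3.141, 0.004, 2.854]
ft_force: [-4.0, 0.9, 15.4]
gripper_width: 26.8
finger_force: 30.0
```

Request:
apply_moves:
  moves: "0 0 0 -0.7 0;0 0 0 -0.9 0;0 0 0 -0.6 0;0 0 0 0 0;0 0 0 0 0"

```text
time: 17.47
tcp_pos: [456.0, 35.2, 252.9]
eef_rot: [3.142, 0.0, 2.854]
ft_force: [0.4, -0.6, -3.7]
gripper_width: 26.8
finger_force: 30.0
```

Request:
apply_moves:
  moves: "0 0 0 0.9 0;0 0 0 0.6 0;0 0 0 0.25 0;0 0 0 0.15 0;0 0 0 0.15 0;0 0 0 0.15 0;0 0 0 0.15 0"

```text
time: 18.05
tcp_pos: [457.8, 34.9, 234.0]
eef_rot: [3.141, 0.005, 2.854]
ft_force: [-6.0, 1.5, 24.4]
gripper_width: 26.4
finger_force: 30.0
```

Request:
apply_moves:
  moves: "0 0 0 0.1 0;0 0 0 0.1 0"

```text
time: 18.22
tcp_pos: [458.7, 34.7, 233.7]
eef_rot: [3.141, 0.008, 2.854]
ft_force: [-5.7, -0.0, 27.1]
gripper_width: 26.6
finger_force: 30.0
```

Request:
apply_moves:
  moves: "0 0 0 0.1 0;0 0 0 0 0"

```text
time: 18.38
tcp_pos: [459.4, 34.5, 233.6]
eef_rot: [3.141, 0.01, 2.854]
ft_force: [-3.7, 0.1, 24.5]
gripper_width: 26.8
finger_force: 30.0
```

Request:
apply_moves:
  moves: "0 0 0 -0.9 0;0 0 0 -1 0;0 0 0 -0.7 0;0 0 0 0 0;0 0 0 0 0"

```text
time: 18.8
tcp_pos: [455.8, 35.3, 252.0]
eef_rot: [-3.142, -0.001, 2.854]
ft_force: [-0.4, 0.3, -4.6]
gripper_width: 26.6
finger_force: 30.0
```

Request:
apply_moves:
  moves: "0 0 0 0.9 0;0 0 0 0.6 0;0 0 0 0.25 0;0 0 0 0.2 0;0 0 0 0.15 0;0 0 0 0.15 0;0 0 0 0.15 0;0 0 0 0.1 0;0 0 0 0.1 0"

```text
time: 19.55
tcp_pos: [458.7, 34.7, 233.4]
eef_rot: [3.141, 0.008, 2.854]
ft_force: [-7.3, -0.2, 30.1]
gripper_width: 26.4
finger_force: 30.0
```

Request:
apply_moves:
  moves: "0 0 0 0.1 0;0 0 0 0.1 0"

```text
time: 19.72
tcp_pos: [459.9, 34.3, 233.2]
eef_rot: [3.141, 0.011, 2.854]
ft_force: [-7.6, 0.6, 34.4]
gripper_width: 26.7
finger_force: 30.0
```

Request:
apply_moves:
  moves: "0 0 0 -0.9 0;0 0 0 -1.5 0;0 0 0 -2 0;0 0 0 -1 0;0 0 0 0 0;0 0 0 0 0"

```text
time: 20.22
tcp_pos: [456.0, 35.2, 278.0]
eef_rot: [-3.142, -0.0, 2.854]
ft_force: [0.3, -0.2, -3.8]
gripper_width: 26.9
finger_force: 30.0
```

```bash
python3 - <<'E'
from h import *
go((452.8,-279.7,285),(452.8,-279.7,72.5))
p,d=read_camera("side")
c=proj("side",(455,36,162)); print(blob(p,*c),c)
c=cv2.resize(p[150:250,235:335,::-1],None,fx=5,fy=5,interpolation=cv2.INTER_CUBIC)
cv2.imwrite("pics/c6.png",np.clip(c*1.6,0,255).astype(np.uint8))
E
```

```text
t 20.22 tcp [456.   35.2 278. ] rot [-3.1415e+00 -3.0000e-04  2.8538e+00] F [ 0.3 -0.2 -3.8] w 26.9 ff 30.0
to (452.8, -279.7, 285) total [ -8.64 -30.29  -0.7 ] rows 9 each [-0.96 -3.37 -0.08]
to (452.8, -279.7, 72.5) total [-1.000e-02  0.000e+00  2.125e+01] rows 6 each [-0.    0.    3.54]
(array([286.64367816, 198.94252874]), np.int32(87)) [287.4 198.8]
```

View pics/c6.png

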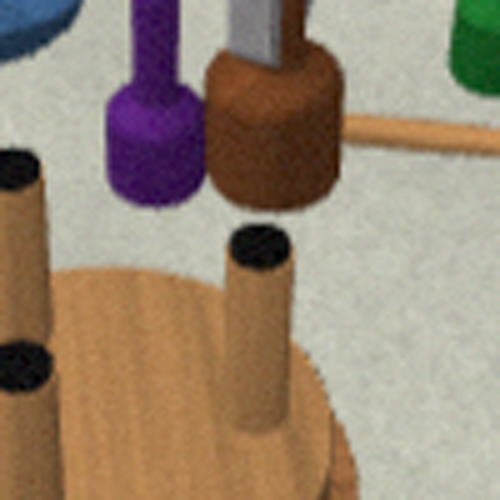

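Foot now at px (286.6,198.9), matching a top at 162 mm; the shoulder lies on the seat and the last firm tap (~38 N) held at the same height. Put the pounder back.

Request:
apply_moves:
  moves: "0 -0.5 -1.74 -0.2 0;0 -0.93 -3.2 0 0;0 -0.93 -3.2 0 0;0 -0.93 -3.2 0 0;0 -0.93 -3.2 0 0;0 -0.93 -3.2 0 0;0 -0.93 -3.2 0 0;0 -0.93 -3.2 0 0;0 -0.93 -3.2 0 0;0 -0.7 -2.95 0 0;0 0 0 0 0;0 0 0 0 0"

```text
time: 21.27
tcp_pos: [452.0, -280.3, 278.4]
eef_rot: [3.139, -0.003, 2.851]
ft_force: [0.4, 0.3, -3.3]
gripper_width: 26.9
finger_force: 30.0
```

Request:
apply_moves:
  moves: "0 0 0 2 0;0 0 0 3 0;0 0 0 3 0;0 0 0 3 0;0 0 0 3 0;0 0 0 2.5 0;0 0 0 1.5 0;0 0 0 0.8 0;0 0 0 0 0;0 0 0 0 0"

```text
time: 22.1
tcp_pos: [453.2, -279.1, 92.8]
eef_rot: [3.141, -0.0, 2.855]
ft_force: [-0.4, 0.2, -2.9]
gripper_width: 26.4
finger_force: 30.0
```

Remaining ≈20 mm down.

Request:
apply_moves:
  moves: "0 0 0 0.6 0;0 0 0 0.5 0;0 0 0 0.4 0;0 0 0 0.2 0;0 0 0 0.1 0;0 0 0 0 0;0 0 0 0 0"

```text
time: 22.68
tcp_pos: [453.0, -279.9, 74.7]
eef_rot: [-3.142, 0.0, 2.854]
ft_force: [-0.1, 0.1, -1.9]
gripper_width: 26.6
finger_force: 30.0
```

Request:
apply_moves:
  moves: "0 0 0 0.1 0;0 0 0 0.05 0;0 0 0 0 0"

```text
time: 22.93
tcp_pos: [452.9, -279.7, 73.0]
eef_rot: [3.142, -0.0, 2.854]
ft_force: [-0.3, 0.3, -4.6]
gripper_width: 26.9
finger_force: 30.0
```

Request:
apply_moves:
  moves: "0 0 0 0.05 0;0 0 0 0 0;0 0 0 0 0"

```text
time: 23.18
tcp_pos: [452.9, -279.8, 72.5]
eef_rot: [3.142, -0.0, 2.854]
ft_force: [1.3, 0.5, -3.7]
gripper_width: 26.8
finger_force: 30.0
```

Request:
apply_moves:
  moves: "0 0 0 0.05 0;0 0 0 0 0;0 0 0 0 0"

```text
time: 23.43
tcp_pos: [453.0, -279.8, 72.1]
eef_rot: [-3.141, 0.0, 2.854]
ft_force: [-0.2, -0.1, -4.2]
gripper_width: 26.9
finger_force: 30.0
```

Request:
apply_moves:
  moves: "0 0 0 0.07 0;0 0 0 0 0;0 0 0 0 0"

```text
time: 23.68
tcp_pos: [453.1, -279.9, 72.0]
eef_rot: [-3.141, 0.0, 2.854]
ft_force: [-2.3, 1.6, 4.1]
gripper_width: 26.7
finger_force: 30.0
```

Contact with the worktop; release and rise.

Request:
apply_moves:
  moves: "1 0 0 0 0;1 0 0 0 0;1 0 0 0 0;1 0 0 0 0;1 0 0 0 0;1 0 0 0 0;1 0 0 -1 0;1 0 0 -2 0;1 0 0 -3 0;1 0 0 -3 0;1 0 0 -3 0;1 0 0 -3 0"

```text
time: 24.68
tcp_pos: [452.8, -279.6, 223.7]
eef_rot: [-3.141, 0.001, 2.854]
ft_force: [0.2, -0.6, -0.4]
gripper_width: 94.0
finger_force: 0.0
```

Request:
apply_moves:
  moves: "1 0 0 -2 0;1 0 0 0 0;1 0 0 0 0;1 0 0 0 0;1 0 0 0 0;1 0 0 0 0"

```text
time: 25.18
tcp_pos: [452.2, -279.1, 239.5]
eef_rot: [3.14, -0.003, 2.854]
ft_force: [0.9, 0.9, -0.5]
gripper_width: 93.8
finger_force: 0.0
```

```bash
python3 - <<'E'
from h import *
st(); p,d=read_camera("side"); W=cloud("side",d); q=W.reshape(-1,3)
for P in((455,36,162),(551.3,125.8,162),(580.5,-1.7,162)):
    c=proj("side",P); b=blob(p,*c)[0]; print(c,b.round(1),ray("side",*b,162))
for lo,hi in((70,130),(136,150),(8,50)):
    a=q[(q[:,2]>lo)&(q[:,2]<hi)&(np.hypot(q[:,0]-453,q[:,1]+278)<45)]; print(lo,len(a),a.mean(0).round(1),a.max(0).round(1))
cv2.imwrite("pics/f.png",cv2.resize(p[:,:,::-1],(768,576)))
E
```

```text
t 25.18 tcp [ 452.2 -279.1  239.5] rot [ 3.1401e+00 -2.9000e-03  2.8537e+00] F [ 0.9  0.9 -0.5] w 93.8 ff 0.0
[287.4 198.8] [286.6 198.9] [456.6  36.9]
[238.6 222.6] [238.6 222.7] [551.2 126.2]
[237.1 183.3] [237.  183.5] [580.5  -1. ]
70 145 [ 449.3 -268.1  100.8] [ 462.4 -261.5  129.9]
136 42 [ 449.1 -273.   140.9] [ 460.4 -261.7  144.3]
8 207 [ 448.1 -254.4   29.1] [ 479.  -238.6   49.3]
```

View pics/f.png

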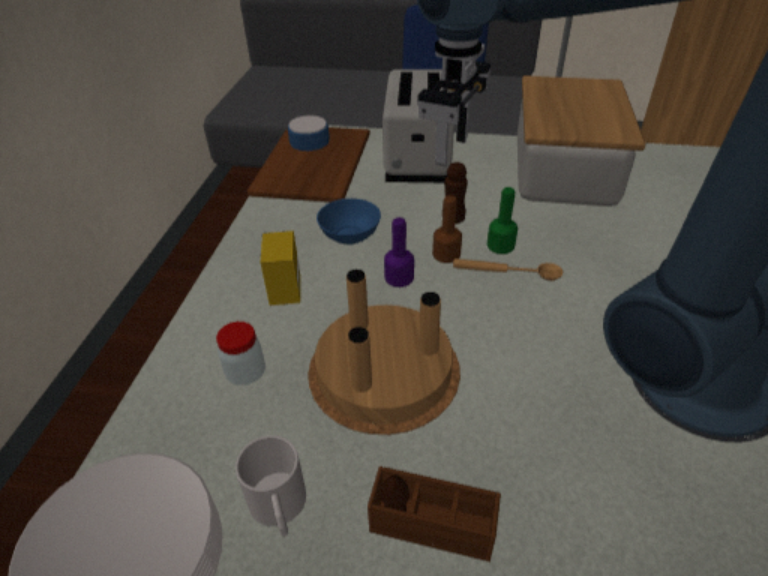

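Final picture: three feet stand level, pounder upright at (449,220), nothing else shifted.

```bash
python3 -c "
from bench import *
print(sign_off())"
```

```text
the job is handed in; nothing more can be done
None
```

The job is handed in with no verdict returned: the leg is home with its shoulder on the seat and held under a last tap of about 38 N, the pounder stands upright on the worktop, and the stool and bystanders look unmoved in the final picture.

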